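# Torque the bonding press clamp and start its timer

### The job

Tighten the clamp bolt of the phone bonding press by swinging its click wrench clockwise (seen from above) until the handle clicks and breaks over at its hinge; ease off as soon as it has broken over, not pushing it on to the end of its hinge travel, then let the handle spring straight again without unscrewing the bolt. After that start the timer box beside the press: press its square key fully, let it up, then press its long key fully. Never press two keys together or the round key, press no key before the bolt is tight, and do not shove or tip the amber flask, the white dropper bottle or the roll of tape.

Things in the scene. Friction and masses are not known exactly. Their poses are not given: they have to be found in the camera images.
- press: Bonding press, fixed: grey base 160 x 190 x 50 mm (x, y, z), on it a black phone under an aluminium pad (top at 72 mm), two steel posts at y = +-80 mm and an aluminium bridge 36 x 190 mm along y, top at 138 mm (post caps 146 mm). Origin: centre of the base's underside; z up. The clamp bolt stands upright in the middle of the bridge.
- bolt (a point): Point on the vertical axis of the clamp bolt, 151 mm above the bench, the height of the wrench handle's centre line. The click wrench (steel head of radius 21 mm, steel stem 16 mm thick, black grip) is already on the bolt and cannot come off; it only swings level about this axis.
- grip (a point): Middle of the wrench's black grip, on the handle's centre line, 145 mm from the bolt's axis, 151 mm above the bench; moves with the handle, x outward along it, z up. The round grip, 24 mm thick, spans 112 to 197 mm from the bolt's axis (end cap to 203). The handle sticks out level beyond the +y end of the press; under the grip is open bench. Clockwise from above (away to +x) tightens.
- screw (a joint): Turning angle of the bolt with the wrench head, rad; 0 at the start, grows clockwise (tightening). Takes 1.0 to 1.3 N m at first, rising by 0.4 N m per rad; friction holds it where it is left, but some 4 N backward on the grip would loosen it. The angle at which the wrench clicks differs each time, about 0.3 to 0.95 rad.
- click (a joint): Break-over of the handle about a vertical hinge pin 24 mm from the bolt's axis, rad: 0 straight, grows clockwise, hard stop 0.45. A spring keeps it straight up to 1.2 N m (about 10 N across the grip); then it gives way, the force falling to two thirds at 0.2 rad and a quarter near the stop. Springs straight when let go. Broken over from 0.15; end of travel beyond 0.40.
- timer: Timer box, fixed to the bench: grey, 130 x 180 x 45 mm (x, y, z), origin at the centre of its underside, z up. On its top, in a row along its y axis, 55 mm apart and 22 mm towards its -x edge from the centre, stand three white spring keys; a dark display strip lies along the +x edge.
- square_key_top (a point): Centre of the top of the square key (28 x 28 mm), at the +y end of the row, 57 mm above the bench; its frame is the box's frame.
- round_key_top (a point): Centre of the top of the round key (28 mm diameter), in the middle of the row, 57 mm above the bench. Not to be pressed.
- long_key_top (a point): Centre of the top of the long key (56 mm along the box's x, 24 mm along y), at the -y end of the row, 57 mm above the bench.
- square_key (a joint): Travel of the square key, m: 0 up, 0.006 fully down; it starts to move at 2 N, is fully down at 5 N, springs back; counts as pressed from 0.004.
- round_key (a joint): Travel of the round key, m, same springs; pressed from 0.004.
- long_key (a joint): Travel of the long key, m, same springs; pressed from 0.004.
- flask: Bystander: amber bottle with black cap, 42 mm diameter, 85 mm tall, standing loose; origin at the centre of its underside.
- dropper: Bystander: white bottle, 34 mm diameter, 95 mm tall, standing loose; origin at the centre of its underside.
- tape: Bystander: pale roll of tape, 84 mm outside diameter, 30 mm tall, lying loose; origin at the centre of its underside.
There are look-alikes about, which are no part of the job. Leave any brown or purple look-alike of the timer alone.

How it is judged (in metres and radians):
On the way, in this order (a step that is already met when the one before it is completed fails the run):
1. the wrench has clicked: its handle is broken over at the hinge (value of joint click above 0.15 rad), for 0.1 s.
2. the handle is let go and straight again, the bolt stays tight (value of joint click below 0.05 rad and value of joint screw above 0.2 rad), for 0.1 s.
3. the square key is pressed (value of joint square_key above 0.004 m), for 0.05 s.
4. the square key is up again (value of joint square_key below 0.002 m), for 0.05 s.
5. then the long key is pressed (value of joint long_key above 0.004 m), for 0.05 s.
At the end, for the whole second after the job is handed in: The bolt is turned tighter than at the start by at least 0.2 rad, the wrench handle is straight (within 0.05 rad), all three keys are up (within 2 mm), and the flask, dropper bottle and tape stand upright (all of step 2 and value of joint each of square_key, round_key, long_key below 0.002 m and angle between each of flask, dropper, tape's own z axis and vertical below 0.2 rad); the robot touches nothing.
It fails at once if the handle is pushed on to the end of its break-over (beyond 0.40 rad) (value of joint click above 0.4 rad).
It fails at once if the round key is pressed, or two keys together (value of joint round_key above 0.004 m or value of joint each of square_key, long_key above 0.004 m).
It fails at once if a key is pressed before the bolt is tight (value of joint any of square_key, long_key above 0.004 m and (value of joint screw below 0.2 rad or value of joint click above 0.1 rad)).
It fails at once if a bystander is shoved more than 30 mm or tipped (distance of any of flask, dropper, tape from where it was at the start of the episode above 0.03 m or angle between any of flask, dropper, tape's own z axis and vertical above 0.5 rad).
It also fails if it takes over 64 s, if anything falls off the work surface, if the arm or the gripper's body presses on something with over 40 N, if the wrist force passes 120 N, or if a joint passes its speed limit or range.

### The arm

A 7-joint arm with a two-finger parallel gripper is mounted at the origin on the work surface. World frame = base frame: x ahead of the robot, y to its left, z up, the work surface at z = 0. Lengths are in m, angles in degrees, forces in N, time in s.
With the tool pointing down it reaches from about 0.425 to 0.875 m from the base axis. Payload 4.7 kg.
Tool frame: the origin (TCP) lies midway between the tips of the shut fingers; the grasp point (between the pads) lies 19 mm behind it; z points along the fingers, y is the line along which they close (so a half turn about z gives the same grasp; the last joint's range is limited). The gripper opens to 87 mm and grips with 3 to 60 N. Pads are 19 mm wide; open, the fingers measure 117 mm over their backs; the gripper's body (75 mm by 190 mm) begins 51 mm behind the grasp point.
Start: joints at [-71.958, 18.392, -4.016, 83.108, 1.295, 78.541, -3.26], TCP at [0.193, 0.621, 0.223] pointing down, gripper open.
Joint ranges: [-163.93, 163.93], [-17.29, 119.83], [-79.2, 71.16], [3.27, 140.29], [-89.18, 269.18], [5.43, 117.66], [-154.24, 154.24]. Speed limits (degrees/s): [147.25, 147.25, 180, 180, 180, 180, 180].

### API

Orientations are given as [roll, pitch, yaw] about the fixed x, y, z axes, in that order (R = Rz(yaw) Ry(pitch) Rx(roll)).
In Python, from cell import env gives the robot as it stands.
- The arm moves only by the tool step_arm, never from a script. Its argument "moves" is a list of rows, each an object with "dp": the shift along the tool's x, y, z in mm, a list of three; "dr": the turn, a rotation vector about the tool's x, y, z in rad, a list of three; "fingers": the closure, from 0 (fully open) to 1 (shut). In form: [{"dp": [dx, dy, dz], "dr": [ax, ay, az], "fingers": fingers}, ...]. A call has exactly 5 rows; each row shifts and turns the commanded pose from where the row before left it, along the tool's axes as they then stand; what a row does not reach is not made up. A row lasts 1/8 s, in which the tool goes at most 62.5 mm and 10.7 degrees, less where a joint would pass 70% of its speed; a pose out of reach is approached as far as the arm can. A call with a gripper value outside its range is refused whole. The fingers move at their own pace and stop on an object; "squeeze" is the grip in N (left out, the last holds). Time passes only in rows, so rows that do not move let the fingers close, or fill a call up. It gives the time, the measured TCP pose, the force, the opening and the grip force at its end, in the units of the state.
- env.get_obs(): the state, without advancing time (a new reading comes with each control period).
- env.read_camera(name): name is "side" or "top" or "wrist"; returns the picture (400x640x3 uint8, red, green, blue); there is no depth.
- env.camera_model(name): a dict with "fx", "fy", "cx", "cy" (pixels), "k1" (the pictures are not rectified: a ray, as slopes to the right and down, at radius r is drawn at 1 + k1 r^2 times it, then the intrinsics apply), "R" (3x3) and "t" (3): a world point X has camera coordinates R X + t. Camera axes: x right, y down, z forward; pixel columns grow to the right and rows downward; lengths in m; the calibration is good to about 2 mm. A picture is of the moment at which its call begins: read the wrist's pose just before it. camera_model takes no time and is no camera call; for the wrist camera it gives the pose at the moment of the call.
- env.sign_off(): hands the job in; it is judged then, once.
The state is a dict: "time_s": time; "qpos": joint angles; "joint_velocities": joint speeds; "effort": joint torques, N m; "tool_pos": TCP position; "tool_rot": TCP orientation; "force": force on the tool from outside, world axes, zero at the start; "wrist_torque": the same for the moment, N m; "grip_width": finger opening in m; "grasp_force": force on a finger pad.
Only numpy, scipy, OpenCV 4.12 (cv2) and the standard library are available. Lean on these libraries where they do the work, as an engineer would, in place of code of your own. Each camera call takes 0.05 s, during which the arm holds its last target. There are 200 camera calls.

## Working session

There is one attempt and no reset: what is moved stays moved. The work goes in short steps, Python scripts to look and compute and a tool call to move; the robot and the scene stay as the last step left them, time stands still between calls to the robot, and variables do not carry over. Pictures are saved under pics/ and viewed, at most 10 in all, crops included, and the job is handed in when it is done.

Besides the shell and the picture viewer there is one more tool, called as name(argument=value, ...), one argument or row to a line, values as JSON. step_arm: Moves the arm, as the interface text tells. Its arguments: {"type":"object","properties":{"moves":{"type":"array","items":{"type":"object","properties":{"dp":{"type":"array","items":{"type":"number"}},"dr":{"type":"array","items":{"type":"number"}},"fingers":{"type":"number"}}}},"squeeze":{"type":"number"}},"required":["moves"]}

```bash
mkdir -p pics
cat > h.py <<'E'
import numpy as np, cv2
from cell import env
def ray(m,u,v):
    d=np.array([(u-m['cx'])/m['fx'],(v-m['cy'])/m['fy']]);s=d.copy()
    for _ in range(20): s=d/(1+m['k1']*(s@s))
    R=np.array(m['R']);t=np.array(m['t'])
    return -R.T@t, R.T@np.array([s[0],s[1],1.])
def onz(m,u,v,z):
    o,d=ray(m,u,v); return o+d*(z-o[2])/d[2]
E
python3 - <<'E'
from h import *
o=env.get_obs();print({k:np.round(v,3) for k,v in o.items()})
for c in('top','side'):
    im=env.read_camera(c);cv2.imwrite(f'pics/{c}0.png',im[:,:,::-1]);print(c,env.camera_model(c))
E
```

```text
{'time_s': np.float64(0.0), 'qpos': array([-71.96 ,  18.438,  -4.015,  83.175,   1.295,  78.541,  -3.26 ]), 'joint_velocities': array([ 0.073,  0.06 ,  0.1  ,  0.028,  0.011, -0.094, -0.086]), 'effort': array([ 0.0000e+00, -4.9128e+01, -4.0400e-01, -3.1253e+01, -6.4000e-02,
        4.4000e-02,  0.0000e+00]), 'tool_pos': array([0.192, 0.62 , 0.221]), 'tool_rot': array([-1.79892e+02,  6.00000e-03,  1.62769e+02]), 'force': array([ 0.265, -0.903,  0.251]), 'wrist_torque': array([-0.002,  0.017, -0.006]), 'grasp_force': np.float64(0.0), 'grip_width': np.float64(0.087)}
top {'fx': 437.2958244371541, 'fy': 437.2958244371541, 'cx': 317.9337227983338, 'cy': 201.47111673989852, 'k1': -0.009640950268879228, 'R': array([[-0.02112704, -0.99961855,  0.01778747],
       [-0.99709212,  0.01976402, -0.07359818],
       [ 0.07321855, -0.01929066, -0.99712934]]), 't': array([-0.00397378,  0.55437961,  1.14253647])}
side {'fx': 385.0919305156209, 'fy': 385.0919305156209, 'cx': 320.4487991922531, 'cy': 197.55555401673323, 'k1': -0.002904907893365845, 'R': array([[ 0.87667139, -0.48108425,  0.00228248],
       [-0.28991297, -0.53207759, -0.79551487],
       [ 0.38392413,  0.69674341, -0.60592977]]), 't': array([-0.47405744,  0.2563828 ,  0.93443934])}
```

View pics/top0.png

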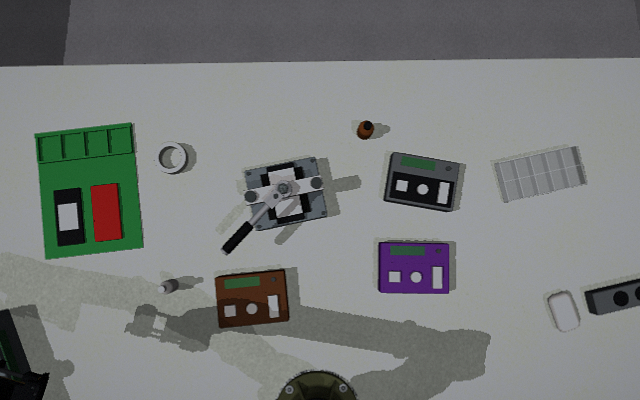

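View pics/side0.png

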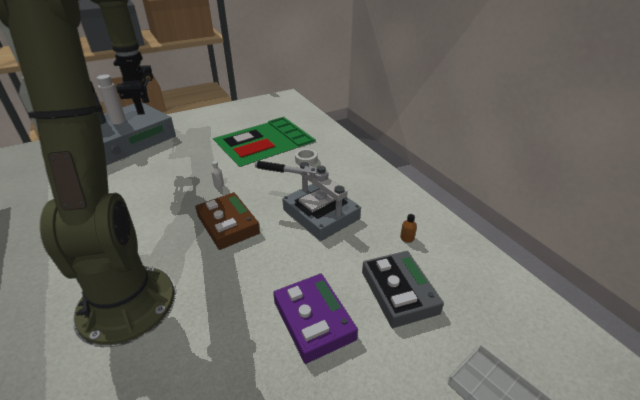

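The top view shows the wrench running from the bolt at (284,188) to the grip end at (225,250). The grey timer has its square, round and long keys at about (402,185), (423,189) and (445,192). The flask is at (366,129), the tape at (173,157) and the dropper at (170,286). The side view agrees, and the brown and purple boxes are look-alikes.

Run:
```python
from h import *
m=env.camera_model('top');im=cv2.imread('pics/top0.png');hsv=cv2.cvtColor(im,cv2.COLOR_BGR2HSV)
# white keys in grey timer
g=im.min(2); roi=np.zeros_like(g);roi[170:208,388:456]=255
mask=((g>150)*255).astype(np.uint8)&roi
n,l,s,c=cv2.connectedComponentsWithStats(mask)
for i in range(1,n):
    if s[i,4]>20: print('key',s[i],c[i].round(1),onz(m,*c[i],.057).round(4))
# grip dark
roi[:]=0;roi[195:258,215:276]=255
mask=((im.max(2)<45)*255).astype(np.uint8)&roi
n,l,s,c=cv2.connectedComponentsWithStats(mask)
for i in range(1,n):
    if s[i,4]>40:
        p=np.argwhere(l==i)[:,::-1].astype(float);P=np.array([onz(m,*q,.151)[:2] for q in p])
        mu=P.mean(0);w,v=np.linalg.eigh(np.cov((P-mu).T));d=v[:,1];d*=np.sign(d[1]);t=(P-mu)@d
        print('grip',s[i],mu.round(4),'dir',d.round(3),np.degrees(np.arctan2(d[1],d[0])).round(1),t.min().round(3),t.max().round(3),'bolt est',mu+d*(t.max()-.2025)if 1 else 0)
print('bolt head',onz(m,284,188,.16))
for n_,u,v,z in[('flask',367,127,.085),('dropper',163,288,.095),('tape',173,157,.03),('postcapL',251,197,.146),('postcapR',317,183,.146)]:print(n_,onz(m,u,v,z).round(3))
cv2.imwrite('pics/c.png',np.hstack([cv2.resize(im[150:270,210:330],None,fx=3.3,fy=3.3,interpolation=2),cv2.resize(im[110:230,360:480],None,fx=3.3,fy=3.3,interpolation=2)]))
```

```text
key [397 180  10  11  90] [401.5 185.1] [ 0.5898 -0.2323  0.057 ]
key [439 182  10  22 155] [443.3 192.4] [ 0.5687 -0.3405  0.057 ]
key [419 185   9   9  63] [422.6 188.9] [ 0.5789 -0.2867  0.057 ]
key [388 203  29   5  87] [398.1 205.6] [ 0.5366 -0.2216  0.057 ]
grip [268 207   8  13  80] [0.5185 0.0966] dir [0.996 0.086] 4.9 -0.013 0.015 bolt est [0.33124757 0.08047481]
grip [222 222  31  32 353] [0.4647 0.178 ] dir [-0.717  0.698] 135.8 -0.043 0.043 bolt est [0.57934486 0.06644362]
bolt head [0.57713614 0.06616917 0.16      ]
flask [ 0.737 -0.143  0.085]
dropper [0.344 0.369 0.095]
tape [0.679 0.366 0.03 ]
postcapL [0.559 0.145 0.146]
postcapR [ 0.589 -0.012  0.146]
```

View pics/c.png

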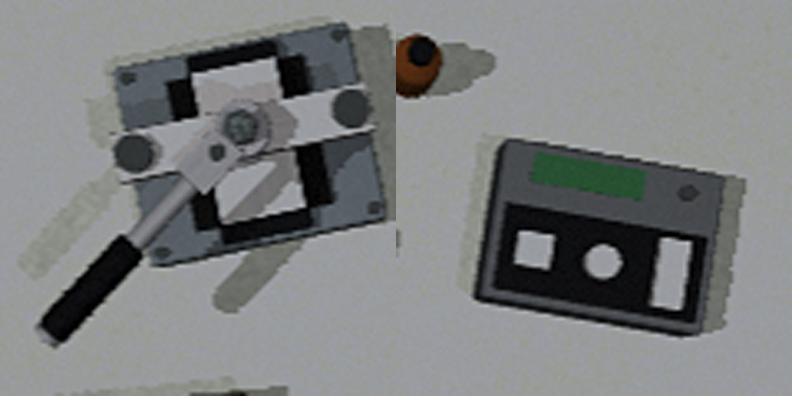

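The bolt is at about (0.575, 0.068) and the handle azimuth is about 135.7°. The crop confirms the key shapes: square at +y, round in the middle, long at -y. I'll move to the push side of the grip with the fingers shut.

step_arm(
  moves=[
    {"dp": [-37, -39, 0], "dr": [0, 0, 0], "fingers": 1},
    {"dp": [-37, -39, 0], "dr": [0, 0, 0], "fingers": 1},
    {"dp": [-37, -39, 0], "dr": [0, 0, 0], "fingers": 1},
    {"dp": [-37, -39, 0], "dr": [0, 0, 0], "fingers": 1},
    {"dp": [-37, -39, 0], "dr": [0, 0, 0], "fingers": 1},
  ],
  squeeze=20,
)

```text
time_s: 0.72
tool_pos: [0.3121, 0.3778, 0.2222]
tool_rot: [-180.0, -0.0, 162.8]
force: [1.0, -0.6, 1.4]
grip_width: 0.0453
grasp_force: 0.0
```

step_arm(
  moves=[
    {"dp": [-37, -39, 0], "dr": [0, 0, 0], "fingers": 1},
    {"dp": [-37, -39, 0], "dr": [0, 0, 0], "fingers": 1},
    {"dp": [-37, -39, 0], "dr": [0, 0, 0], "fingers": 1},
    {"dp": [-37, -39, 0], "dr": [0, 0, 0], "fingers": 1},
    {"dp": [-37, -39, 0], "dr": [0, 0, 0], "fingers": 1},
  ],
)

```text
time_s: 1.35
tool_pos: [0.4308, 0.137, 0.2224]
tool_rot: [180.0, -0.0, 162.8]
force: [1.1, 0.9, -0.0]
grip_width: 0.0018
grasp_force: 0.0
```

step_arm(
  moves=[
    {"dp": [0, 0, 0], "dr": [0, 0, 0.157], "fingers": 1},
    {"dp": [0, 0, 0], "dr": [0, 0, 0.157], "fingers": 1},
    {"dp": [0, 0, 0], "dr": [0, 0, 0.157], "fingers": 1},
    {"dp": [0, 0, 0], "dr": [0, 0, 0], "fingers": 1},
    {"dp": [0, 0, 0], "dr": [0, 0, 0], "fingers": 1},
  ],
)

```text
time_s: 1.98
tool_pos: [0.4303, 0.1386, 0.2224]
tool_rot: [-180.0, -0.0, 135.9]
force: [-0.4, 0.1, 0.1]
grip_width: 0.0004
grasp_force: 0.0
```

step_arm(
  moves=[
    {"dp": [0, 0, 33], "dr": [0, 0, 0], "fingers": 1},
    {"dp": [0, 0, 33], "dr": [0, 0, 0], "fingers": 1},
    {"dp": [0, 0, 31], "dr": [0, 0, 0], "fingers": 1},
    {"dp": [0, 0, 0], "dr": [0, 0, 0], "fingers": 1},
    {"dp": [0, 0, 0], "dr": [0, 0, 0], "fingers": 1},
  ],
)

```text
time_s: 2.6
tool_pos: [0.4312, 0.1391, 0.1267]
tool_rot: [179.9, 0.0, 135.8]
force: [0.3, 1.3, 0.4]
grip_width: 0.0003
grasp_force: 0.0
```

step_arm(
  moves=[
    {"dp": [0, 4, 0], "dr": [0, 0, 0], "fingers": 1},
    {"dp": [0, 4, 0], "dr": [0, 0, 0], "fingers": 1},
    {"dp": [0, 4, 0], "dr": [0, 0, 0], "fingers": 1},
    {"dp": [0, 4, 0], "dr": [0, 0, 0], "fingers": 1},
    {"dp": [0, 3, 0], "dr": [0, 0, 0], "fingers": 1},
  ],
)

```text
time_s: 3.22
tool_pos: [0.4439, 0.1526, 0.1255]
tool_rot: [-180.0, 0.0, 135.8]
force: [-0.1, 0.0, -0.3]
grip_width: 0.0005
grasp_force: 0.0
```

step_arm(
  moves=[
    {"dp": [0, 2, 0], "dr": [0, 0, 0], "fingers": 1},
    {"dp": [0, 2, 0], "dr": [0, 0, 0], "fingers": 1},
    {"dp": [0, 2, 0], "dr": [0, 0, 0], "fingers": 1},
    {"dp": [0, 0, 0], "dr": [0, 0, 0], "fingers": 1},
    {"dp": [0, 0, 0], "dr": [0, 0, 0], "fingers": 1},
  ],
)

```text
time_s: 3.85
tool_pos: [0.4478, 0.1566, 0.1255]
tool_rot: [-180.0, -0.0, 135.8]
force: [-0.1, -0.2, -0.1]
grip_width: 0.0005
grasp_force: 0.0
```

step_arm(
  moves=[
    {"dp": [0, 2, 0], "dr": [0, 0, 0], "fingers": 1},
    {"dp": [0, 2, 0], "dr": [0, 0, 0], "fingers": 1},
    {"dp": [0, 2, 0], "dr": [0, 0, 0], "fingers": 1},
    {"dp": [0, 0, 0], "dr": [0, 0, 0], "fingers": 1},
    {"dp": [0, 0, 0], "dr": [0, 0, 0], "fingers": 1},
  ],
)

```text
time_s: 4.47
tool_pos: [0.4517, 0.1606, 0.1254]
tool_rot: [-179.9, -0.0, 135.8]
force: [-2.2, -2.2, 0.9]
grip_width: 0.0007
grasp_force: 1.4
```

step_arm(
  moves=[
    {"dp": [0.5, 4.6, 0], "dr": [0, 0, 0.03], "fingers": 1},
    {"dp": [0.5, 4.6, 0], "dr": [0, 0, 0.03], "fingers": 1},
    {"dp": [0.5, 4.6, 0], "dr": [0, 0, 0.03], "fingers": 1},
    {"dp": [0.5, 4.6, 0], "dr": [0, 0, 0.03], "fingers": 1},
    {"dp": [0.5, 4.6, 0], "dr": [0, 0, 0.03], "fingers": 1},
  ],
)

```text
time_s: 5.1
tool_pos: [0.4653, 0.1771, 0.1249]
tool_rot: [-179.7, -0.1, 127.1]
force: [-6.6, -4.1, 4.1]
grip_width: 0.001
grasp_force: 4.4
```

step_arm(
  moves=[
    {"dp": [0.3, 3.1, 0], "dr": [0, 0, 0.02], "fingers": 1},
    {"dp": [0.3, 3.1, 0], "dr": [0, 0, 0.02], "fingers": 1},
    {"dp": [0.3, 3.1, 0], "dr": [0, 0, 0.02], "fingers": 1},
    {"dp": [0.3, 3.1, 0], "dr": [0, 0, 0.02], "fingers": 1},
    {"dp": [0.3, 3.1, 0], "dr": [0, 0, 0.02], "fingers": 1},
  ],
)

```text
time_s: 5.72
tool_pos: [0.4766, 0.1878, 0.1249]
tool_rot: [-179.7, -0.1, 121.4]
force: [-7.8, -3.2, 3.4]
grip_width: 0.0003
grasp_force: 4.6
```

step_arm(
  moves=[
    {"dp": [0.2, 2.3, 0], "dr": [0, 0, 0.015], "fingers": 1},
    {"dp": [0.2, 2.3, 0], "dr": [0, 0, 0.015], "fingers": 1},
    {"dp": [0.2, 2.3, 0], "dr": [0, 0, 0.015], "fingers": 1},
    {"dp": [0.2, 2.3, 0], "dr": [0, 0, 0.015], "fingers": 1},
    {"dp": [0.2, 2.3, 0], "dr": [0, 0, 0.015], "fingers": 1},
  ],
)

```text
time_s: 6.35
tool_pos: [0.4858, 0.195, 0.1249]
tool_rot: [-179.6, -0.1, 117.1]
force: [-9.4, -2.7, 3.4]
grip_width: 0.0007
grasp_force: 4.7
```

step_arm(
  moves=[
    {"dp": [0.2, 2.3, 0], "dr": [0, 0, 0.015], "fingers": 1},
    {"dp": [0.2, 2.3, 0], "dr": [0, 0, 0.015], "fingers": 1},
    {"dp": [0.2, 2.3, 0], "dr": [0, 0, 0.015], "fingers": 1},
    {"dp": [0.2, 2.3, 0], "dr": [0, 0, 0.015], "fingers": 1},
    {"dp": [0.2, 2.3, 0], "dr": [0, 0, 0.015], "fingers": 1},
  ],
)

```text
time_s: 6.98
tool_pos: [0.4954, 0.2014, 0.1249]
tool_rot: [-179.6, -0.1, 112.9]
force: [-9.4, -0.7, 4.6]
grip_width: 0.0002
grasp_force: 4.8
```

step_arm(
  moves=[
    {"dp": [0.2, 2.3, 0], "dr": [0, 0, 0.015], "fingers": 1},
    {"dp": [0.2, 2.3, 0], "dr": [0, 0, 0.015], "fingers": 1},
    {"dp": [0.2, 2.3, 0], "dr": [0, 0, 0.015], "fingers": 1},
    {"dp": [0.2, 2.3, 0], "dr": [0, 0, 0.015], "fingers": 1},
    {"dp": [0, 0, 0], "dr": [0, 0, 0], "fingers": 1},
  ],
)

```text
time_s: 7.6
tool_pos: [0.5037, 0.2062, 0.125]
tool_rot: [-179.7, -0.1, 109.5]
force: [-9.5, 0.4, 3.9]
grip_width: 0.0004
grasp_force: 4.5
```

step_arm(
  moves=[
    {"dp": [0.2, 2.3, 0], "dr": [0, 0, 0.015], "fingers": 1},
    {"dp": [0.2, 2.3, 0], "dr": [0, 0, 0.015], "fingers": 1},
    {"dp": [0.2, 2.3, 0], "dr": [0, 0, 0.015], "fingers": 1},
    {"dp": [0.2, 2.3, 0], "dr": [0, 0, 0.015], "fingers": 1},
    {"dp": [0, 0, 0], "dr": [0, 0, 0], "fingers": 1},
  ],
)

```text
time_s: 8.22
tool_pos: [0.5119, 0.2103, 0.125]
tool_rot: [-179.6, -0.2, 106.1]
force: [-10.2, 1.2, 4.6]
grip_width: 0.0008
grasp_force: 4.9
```

Run:
```python
from h import *
im=env.read_camera('top');s=env.read_camera('side')
cv2.imwrite('pics/c2.png',np.hstack([cv2.resize(im[140:260,200:320],None,fx=3.3,fy=3.3,interpolation=2),cv2.resize(s[130:250,240:360],None,fx=3.3,fy=3.3,interpolation=2)])[:,:,::-1])
print(env.get_obs()['force'])
```

```text
[-9.90848931  0.96970057  4.64024851]
```

View pics/c2.png

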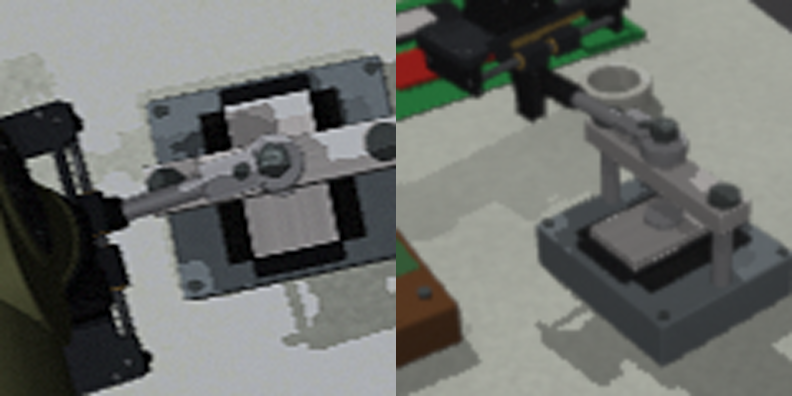

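The crop of both views shows the bolt, hinge pin and stem in line in the top view, at crop points (275,160), (240,170) and (125,210). It has not clicked yet, so I keep pushing.

step_arm(
  moves=[
    {"dp": [0.2, 2.3, 0], "dr": [0, 0, 0.015], "fingers": 1},
    {"dp": [0.2, 2.3, 0], "dr": [0, 0, 0.015], "fingers": 1},
    {"dp": [0.2, 2.3, 0], "dr": [0, 0, 0.015], "fingers": 1},
    {"dp": [0.2, 2.3, 0], "dr": [0, 0, 0.015], "fingers": 1},
    {"dp": [0, 0, 0], "dr": [0, 0, 0], "fingers": 1},
  ],
)

```text
time_s: 8.95
tool_pos: [0.5207, 0.2141, 0.125]
tool_rot: [-179.7, -0.2, 102.7]
force: [-9.2, 2.9, 3.8]
grip_width: 0.0003
grasp_force: 4.8
```

step_arm(
  moves=[
    {"dp": [0.2, 2.3, 0], "dr": [0, 0, 0.015], "fingers": 1},
    {"dp": [0.2, 2.3, 0], "dr": [0, 0, 0.015], "fingers": 1},
    {"dp": [0.2, 2.3, 0], "dr": [0, 0, 0.015], "fingers": 1},
    {"dp": [0, 0, 0], "dr": [0, 0, 0], "fingers": 1},
    {"dp": [0, 0, 0], "dr": [0, 0, 0], "fingers": 1},
  ],
)

```text
time_s: 9.57
tool_pos: [0.5273, 0.2165, 0.1251]
tool_rot: [-179.7, -0.2, 100.1]
force: [-9.7, 3.3, 4.4]
grip_width: 0.0006
grasp_force: 4.5
```

step_arm(
  moves=[
    {"dp": [0.2, 2.3, 0], "dr": [0, 0, 0.015], "fingers": 1},
    {"dp": [0.2, 2.3, 0], "dr": [0, 0, 0.015], "fingers": 1},
    {"dp": [0.2, 2.3, 0], "dr": [0, 0, 0.015], "fingers": 1},
    {"dp": [0.2, 2.3, 0], "dr": [0, 0, 0.015], "fingers": 1},
    {"dp": [0, 0, 0], "dr": [0, 0, 0], "fingers": 1},
  ],
)

```text
time_s: 10.2
tool_pos: [0.5368, 0.2192, 0.1252]
tool_rot: [-179.7, -0.2, 96.7]
force: [-7.5, 3.6, 4.2]
grip_width: 0.0007
grasp_force: 4.0
```

step_arm(
  moves=[
    {"dp": [0.2, 2.3, 0], "dr": [0, 0, 0.015], "fingers": 1},
    {"dp": [0.2, 2.3, 0], "dr": [0, 0, 0.015], "fingers": 1},
    {"dp": [0.2, 2.3, 0], "dr": [0, 0, 0.015], "fingers": 1},
    {"dp": [0, 0, 0], "dr": [0, 0, 0], "fingers": 1},
    {"dp": [0, 0, 0], "dr": [0, 0, 0], "fingers": 1},
  ],
)

```text
time_s: 10.82
tool_pos: [0.5439, 0.2208, 0.1253]
tool_rot: [-179.8, -0.2, 94.1]
force: [-6.5, 3.4, 2.8]
grip_width: 0.0007
grasp_force: 3.6
```

Run:
```python
from h import *
im=env.read_camera('top');print(env.get_obs()['force'])
cv2.imwrite('pics/top3.png',im[:,:,::-1])
cv2.imwrite('pics/c3.png',cv2.resize(im[150:240,210:320],None,fx=7,fy=6.6,interpolation=2)[:,:,::-1])
```

```text
[-7.62745545  4.17477201  2.63970315]
```

View pics/c3.png

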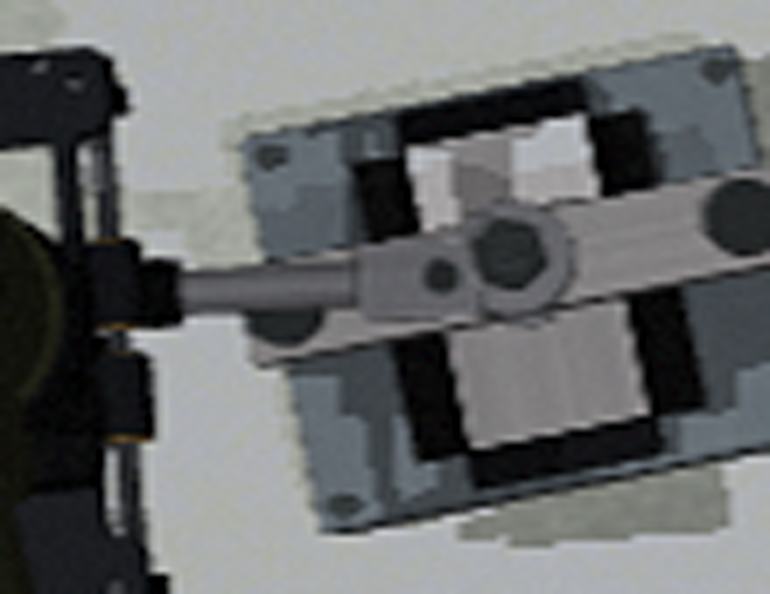

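The crop shows the stem bent relative to the bolt–pin line: bolt (508,250), pin (440,275), stem at about y=290. The force has dropped from 9.3 to about 7 N, so it is breaking over. I'll push on a little.

step_arm(
  moves=[
    {"dp": [0.2, 2, 0], "dr": [0, 0, 0.013], "fingers": 1},
    {"dp": [0.2, 2, 0], "dr": [0, 0, 0.013], "fingers": 1},
    {"dp": [0, 0, 0], "dr": [0, 0, 0], "fingers": 1},
    {"dp": [0, 0, 0], "dr": [0, 0, 0], "fingers": 1},
    {"dp": [0, 0, 0], "dr": [0, 0, 0], "fingers": 1},
  ],
)

```text
time_s: 11.5
tool_pos: [0.5481, 0.2215, 0.1253]
tool_rot: [-179.8, -0.2, 92.6]
force: [-5.5, 4.4, 2.0]
grip_width: 0.0003
grasp_force: 3.3
```

```bash
cat > st.py <<'E'
from h import *
m=env.camera_model('top')
def fit(im,p0,p1):
    # stem centreline: strongest opposing edges either side of guess, pixels -> plane z=.151
    g=cv2.GaussianBlur(im,(0,0),.7).astype(np.float32);p0,p1=map(np.array,(p0,p1));d=(p1-p0)/np.linalg.norm(p1-p0);n=np.array([-d[1],d[0]])
    s=np.arange(-6,6.01,.1);C=[]
    for t in np.linspace(0,1,25):
        q=p0+t*(p1-p0)+s[:,None]*n
        pr=cv2.remap(g,q[:,0].astype(np.float32)[None],q[:,1].astype(np.float32)[None],1)[0]
        e=np.linalg.norm(np.gradient(pr,axis=0),axis=1)
        a=(s<-1.2)&(s>-5);b=(s>1.2)&(s<5)
        sa=s[a][e[a].argmax()];sb=s[b][e[b].argmax()];C.append([t,(sa+sb)/2,sb-sa])
    C=np.array(C);ok=abs(C[:,2]-np.median(C[:,2]))<1
    k=np.polyfit(C[ok,0],C[ok,1],1)
    P=[onz(m,*(p0+t*(p1-p0)+np.polyval(k,t)*n),.151)[:2] for t in(0,1)]
    return P,ok.sum(),np.median(C[:,2]).round(2)
def rep(P,bolt):
    u=(P[0]-P[1]);u/=np.linalg.norm(u);w=bolt-P[0]
    print('az',np.degrees(np.arctan2(u[1],u[0])).round(1),'off mm',(1e3*(u[0]*w[1]-u[1]*w[0])).round(1))
E
python3 - <<'E'
from st import *
a=cv2.imread('pics/top0.png');c=cv2.imread('pics/top3.png');im=env.read_camera('top')[:,:,::-1].copy()
b=np.array([.575,.068])
for nm,I,p0,p1 in[('0',a,(226,249),(266,208)),('3',c,(237,194.2),(260,193.2)),('now',im,(237,193.4),(260,192.8))]:
    P,k,w=fit(I,p0,p1);print(nm,k,w,np.round(P,4).tolist());rep(P,b)
print(env.get_obs()['force'])
E
```

```text
0 15 9.5 [[0.4376, 0.204], [0.5317, 0.1098]]
az 135.0 off mm -1.1
3 19 7.1 [[0.5663, 0.1775], [0.5688, 0.1235]]
az 92.7 off mm -3.5
now 18 7.0 [[0.5688, 0.1775], [0.5703, 0.1234]]
az 91.6 off mm -3.2
[-6.00001758  4.26540212  2.71251737]
```

step_arm(
  moves=[
    {"dp": [0.2, 2, 0], "dr": [0, 0, 0.013], "fingers": 1},
    {"dp": [0.2, 2, 0], "dr": [0, 0, 0.013], "fingers": 1},
    {"dp": [0, 0, 0], "dr": [0, 0, 0], "fingers": 1},
    {"dp": [0, 0, 0], "dr": [0, 0, 0], "fingers": 1},
    {"dp": [0, 0, 0], "dr": [0, 0, 0], "fingers": 1},
  ],
)

```text
time_s: 12.18
tool_pos: [0.5524, 0.222, 0.1254]
tool_rot: [-179.8, -0.2, 91.1]
force: [-5.4, 4.0, 2.3]
grip_width: 0.0011
grasp_force: 3.0
```

step_arm(
  moves=[
    {"dp": [0.2, 2, 0], "dr": [0, 0, 0.013], "fingers": 1},
    {"dp": [0.2, 2, 0], "dr": [0, 0, 0.013], "fingers": 1},
    {"dp": [0, 0, 0], "dr": [0, 0, 0], "fingers": 1},
    {"dp": [0, 0, 0], "dr": [0, 0, 0], "fingers": 1},
    {"dp": [0, 0, 0], "dr": [0, 0, 0], "fingers": 1},
  ],
)

```text
time_s: 12.8
tool_pos: [0.5567, 0.2224, 0.1254]
tool_rot: [-179.9, -0.2, 89.6]
force: [-4.2, 3.3, 1.8]
grip_width: 0.0003
grasp_force: 2.6
```

step_arm(
  moves=[
    {"dp": [-0.2, -2.3, 0], "dr": [0, 0, -0.015], "fingers": 1},
    {"dp": [-0.2, -2.3, 0], "dr": [0, 0, -0.015], "fingers": 1},
    {"dp": [-0.2, -2.3, 0], "dr": [0, 0, -0.015], "fingers": 1},
    {"dp": [-0.2, -2.3, 0], "dr": [0, 0, -0.015], "fingers": 1},
    {"dp": [-0.2, -2.3, 0], "dr": [0, 0, -0.015], "fingers": 1},
  ],
)

```text
time_s: 13.42
tool_pos: [0.5446, 0.2207, 0.1253]
tool_rot: [-179.8, -0.2, 93.9]
force: [-6.0, 2.9, 2.7]
grip_width: 0.0007
grasp_force: 3.3
```

step_arm(
  moves=[
    {"dp": [-0.2, -2.3, 0], "dr": [0, 0, -0.015], "fingers": 1},
    {"dp": [-0.2, -2.3, 0], "dr": [0, 0, -0.015], "fingers": 1},
    {"dp": [-0.2, -2.3, 0], "dr": [0, 0, -0.015], "fingers": 1},
    {"dp": [0, 0, 0], "dr": [0, 0, 0], "fingers": 1},
    {"dp": [0, 0, 0], "dr": [0, 0, 0], "fingers": 1},
  ],
)

```text
time_s: 14.05
tool_pos: [0.5372, 0.2191, 0.1252]
tool_rot: [-179.7, -0.2, 96.5]
force: [-7.7, 3.0, 2.9]
grip_width: 0.0006
grasp_force: 4.0
```

step_arm(
  moves=[
    {"dp": [-0.2, -2.3, 0], "dr": [0, 0, -0.015], "fingers": 1},
    {"dp": [-0.2, -2.3, 0], "dr": [0, 0, -0.015], "fingers": 1},
    {"dp": [-0.2, -2.3, 0], "dr": [0, 0, -0.015], "fingers": 1},
    {"dp": [0, 0, 0], "dr": [0, 0, 0], "fingers": 1},
    {"dp": [0, 0, 0], "dr": [0, 0, 0], "fingers": 1},
  ],
)

```text
time_s: 14.68
tool_pos: [0.5302, 0.2172, 0.1251]
tool_rot: [-179.7, -0.2, 99.0]
force: [-9.1, 1.6, 4.1]
grip_width: 0.0004
grasp_force: 4.4
```

step_arm(
  moves=[
    {"dp": [-0.2, -2.3, 0], "dr": [0, 0, -0.015], "fingers": 1},
    {"dp": [-0.2, -2.3, 0], "dr": [0, 0, -0.015], "fingers": 1},
    {"dp": [-0.2, -2.3, 0], "dr": [0, 0, -0.015], "fingers": 1},
    {"dp": [0, 0, 0], "dr": [0, 0, 0], "fingers": 1},
    {"dp": [0, 0, 0], "dr": [0, 0, 0], "fingers": 1},
  ],
)

```text
time_s: 15.3
tool_pos: [0.5233, 0.2149, 0.125]
tool_rot: [-179.7, -0.1, 101.6]
force: [-9.8, 1.1, 3.4]
grip_width: 0.0009
grasp_force: 4.6
```

step_arm(
  moves=[
    {"dp": [-0.2, -2.3, 0], "dr": [0, 0, -0.015], "fingers": 1},
    {"dp": [-0.2, -2.3, 0], "dr": [0, 0, -0.015], "fingers": 1},
    {"dp": [-0.2, -2.3, 0], "dr": [0, 0, -0.015], "fingers": 1},
    {"dp": [0, 0, 0], "dr": [0, 0, 0], "fingers": 1},
    {"dp": [0, 0, 0], "dr": [0, 0, 0], "fingers": 1},
  ],
)

```text
time_s: 15.92
tool_pos: [0.5167, 0.2123, 0.1249]
tool_rot: [-179.6, -0.1, 104.2]
force: [-9.0, -0.4, 4.4]
grip_width: 0.0005
grasp_force: 4.8
```

step_arm(
  moves=[
    {"dp": [-0.2, -2.3, 0], "dr": [0, 0, -0.015], "fingers": 1},
    {"dp": [-0.2, -2.3, 0], "dr": [0, 0, -0.015], "fingers": 1},
    {"dp": [-0.2, -2.3, 0], "dr": [0, 0, -0.015], "fingers": 1},
    {"dp": [0, 0, 0], "dr": [0, 0, 0], "fingers": 1},
    {"dp": [0, 0, 0], "dr": [0, 0, 0], "fingers": 1},
  ],
)

```text
time_s: 16.55
tool_pos: [0.5113, 0.2097, 0.1251]
tool_rot: [-179.8, -0.1, 106.7]
force: [-6.5, -0.7, 2.8]
grip_width: 0.0003
grasp_force: 3.3
```

step_arm(
  moves=[
    {"dp": [-0.2, -2.3, 0], "dr": [0, 0, -0.015], "fingers": 1},
    {"dp": [-0.2, -2.3, 0], "dr": [0, 0, -0.015], "fingers": 1},
    {"dp": [-0.2, -2.3, 0], "dr": [0, 0, -0.015], "fingers": 1},
    {"dp": [0, 0, 0], "dr": [0, 0, 0], "fingers": 1},
    {"dp": [0, 0, 0], "dr": [0, 0, 0], "fingers": 1},
  ],
)

```text
time_s: 17.18
tool_pos: [0.5074, 0.206, 0.1256]
tool_rot: [180.0, -0.0, 109.2]
force: [0.7, -0.0, 0.5]
grip_width: 0.0003
grasp_force: 0.0
```

step_arm(
  moves=[
    {"dp": [0, -5, 0], "dr": [0, 0, 0], "fingers": 1},
    {"dp": [0, -12, 0], "dr": [0, 0, 0], "fingers": 1},
    {"dp": [0, -15, 0], "dr": [0, 0, 0], "fingers": 1},
    {"dp": [0, 0, -40], "dr": [0, 0, 0], "fingers": 1},
    {"dp": [0, 0, -57], "dr": [0, 0, 0], "fingers": 1},
  ],
)

```text
time_s: 17.8
tool_pos: [0.4747, 0.1945, 0.2221]
tool_rot: [-179.8, 0.0, 109.3]
force: [0.6, -0.1, -0.3]
grip_width: 0.0005
grasp_force: 0.0
```

Run:
```python
from st import *
im=env.read_camera('top')[:,:,::-1].copy();cv2.imwrite('pics/top4.png',im)
# keys geometry
s=np.array([.5898,-.2323]);r=np.array([.5789,-.2867]);l=np.array([.5687,-.3405])
print(np.linalg.norm(s-r),np.linalg.norm(r-l),np.degrees(np.arctan2(*(s-l)[::-1])))
o=env.get_obs();print(o['tool_pos'],o['tool_rot'],o['force'])
y=np.radians(o['tool_rot'][2]);X=np.array([np.cos(y),np.sin(y)]);Y=np.array([np.sin(y),-np.cos(y)])
for k in(s,l):
    d=k-o['tool_pos'][:2];print('tool dp',d@X,d@Y,np.linalg.norm(d))
cv2.imwrite('pics/c4.png',cv2.resize(im[140:270,190:330],None,fx=5,fy=4.5,interpolation=2))
```

```text
0.055481258096766344 0.054758378354366935 78.96528085977268
[0.4790981  0.1964483  0.23154774] [ 1.79406512e+02 -1.56339674e-01  1.09242588e+02] [2.72742436 1.14776318 6.21479675]
tool dp -0.44127870421677173 -0.03678476588922092 0.4428092295749468
tool dp -0.536479854734199 -0.09236525653259478 0.5443730110411054
```

View pics/c4.png

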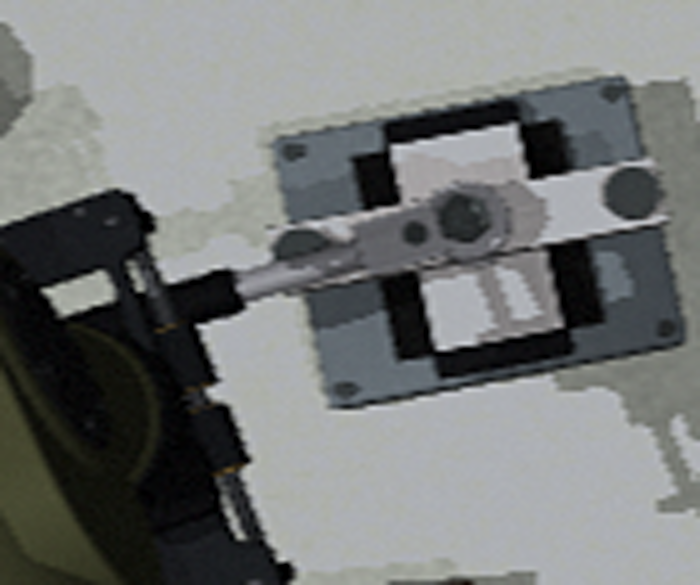

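The crop shows bolt (463,215), pin (415,232) and stem (240,285) in line. The handle is straight again and the bolt stays turned by about 0.5 rad. Next I move above the square key.

step_arm(
  moves=[
    {"dp": [0, 0, 0], "dr": [0, 0, 0], "fingers": 1},
    {"dp": [-44, -3.7, 0], "dr": [0, 0, 0], "fingers": 1},
    {"dp": [-44, -3.7, 0], "dr": [0, 0, 0], "fingers": 1},
    {"dp": [-44, -3.7, 0], "dr": [0, 0, 0], "fingers": 1},
    {"dp": [-44, -3.7, 0], "dr": [0, 0, 0], "fingers": 1},
  ],
)

```text
time_s: 18.48
tool_pos: [0.5198, 0.023, 0.221]
tool_rot: [-179.9, -0.0, 109.3]
force: [0.0, -0.1, 0.7]
grip_width: 0.0007
grasp_force: 0.0
```

step_arm(
  moves=[
    {"dp": [-44, -3.7, 0], "dr": [0, 0, 0], "fingers": 1},
    {"dp": [-44, -3.7, 0], "dr": [0, 0, 0], "fingers": 1},
    {"dp": [-44, -3.7, 0], "dr": [0, 0, 0], "fingers": 1},
    {"dp": [-44, -3.7, 0], "dr": [0, 0, 0], "fingers": 1},
    {"dp": [-44, -3.7, 0], "dr": [0, 0, 0], "fingers": 1},
  ],
)

```text
time_s: 19.1
tool_pos: [0.5751, -0.1901, 0.2209]
tool_rot: [-179.9, -0.1, 109.3]
force: [0.9, 0.2, 0.6]
grip_width: 0.0005
grasp_force: 0.0
```

step_arm(
  moves=[
    {"dp": [-40, -3.7, 0], "dr": [0, 0, 0], "fingers": 1},
    {"dp": [0, 0, 0], "dr": [0, 0, 0], "fingers": 1},
    {"dp": [0, 0, 0], "dr": [0, 0, 0], "fingers": 1},
    {"dp": [0, 0, 0], "dr": [0, 0, 0], "fingers": 1},
    {"dp": [0, 0, 0], "dr": [0, 0, 0], "fingers": 1},
  ],
)

```text
time_s: 19.73
tool_pos: [0.5859, -0.2269, 0.2226]
tool_rot: [180.0, -0.0, 109.4]
force: [-0.3, -0.2, 0.5]
grip_width: 0.0003
grasp_force: 0.0
```

```bash
cat > k.py <<'E'
from st import *
im=env.read_camera('top')[:,:,::-1].copy();cv2.imwrite('pics/top5.png',im)
s=np.array([.5898,-.2323]);l=np.array([.5687,-.3405])
o=env.get_obs();print(o['tool_pos'],o['tool_rot'],o['force'])
y=np.radians(o['tool_rot'][2]);X=np.array([np.cos(y),np.sin(y)]);Y=np.array([np.sin(y),-np.cos(y)])
for k in(s,l):
    d=k-o['tool_pos'][:2];print('tool dp',d@X,d@Y)
E
python3 k.py
```

```text
[ 0.5859753  -0.22720511  0.22263943] [ 1.79971319e+02 -2.79280425e-02  1.09347297e+02] [-0.64226135 -0.54208255 -0.66342433]
tool dp -0.006074268335072847 0.0019208108468936767
tool dp -0.10117368518453877 -0.05383356938364534
```

step_arm(
  moves=[
    {"dp": [-6, 2, 30], "dr": [0, 0, 0], "fingers": 1},
    {"dp": [0, 0, 40], "dr": [0, 0, 0], "fingers": 1},
    {"dp": [0, 0, 40], "dr": [0, 0, 0], "fingers": 1},
    {"dp": [0, 0, 35], "dr": [0, 0, 0], "fingers": 1},
    {"dp": [0, 0, 10], "dr": [0, 0, 0], "fingers": 1},
  ],
)

```text
time_s: 20.4
tool_pos: [0.5883, -0.2321, 0.0653]
tool_rot: [-179.8, -0.1, 109.3]
force: [0.4, 0.5, -0.1]
grip_width: 0.0004
grasp_force: 0.0
```

step_arm(
  moves=[
    {"dp": [0, 0, 4], "dr": [0, 0, 0], "fingers": 1},
    {"dp": [0, 0, 3], "dr": [0, 0, 0], "fingers": 1},
    {"dp": [0, 0, 2], "dr": [0, 0, 0], "fingers": 1},
    {"dp": [0, 0, 1], "dr": [0, 0, 0], "fingers": 1},
    {"dp": [0, 0, 0], "dr": [0, 0, 0], "fingers": 1},
  ],
)

```text
time_s: 21.02
tool_pos: [0.5898, -0.2334, 0.0578]
tool_rot: [180.0, 0.0, 109.3]
force: [0.2, -0.1, 1.0]
grip_width: 0.0007
grasp_force: 0.0
```

step_arm(
  moves=[
    {"dp": [0, 0, 2], "dr": [0, 0, 0], "fingers": 1},
    {"dp": [0, 0, 2], "dr": [0, 0, 0], "fingers": 1},
    {"dp": [0, 0, 2], "dr": [0, 0, 0], "fingers": 1},
    {"dp": [0, 0, 1], "dr": [0, 0, 0], "fingers": 1},
    {"dp": [0, 0, 0], "dr": [0, 0, 0], "fingers": 1},
  ],
)

```text
time_s: 21.65
tool_pos: [0.59, -0.2335, 0.0515]
tool_rot: [180.0, -0.0, 109.3]
force: [-1.0, 0.7, 7.5]
grip_width: 0.0005
grasp_force: 3.9
```

step_arm(
  moves=[
    {"dp": [0, 0, 1], "dr": [0, 0, 0], "fingers": 1},
    {"dp": [0, 0, 0], "dr": [0, 0, 0], "fingers": 1},
    {"dp": [0, 0, 0], "dr": [0, 0, 0], "fingers": 1},
    {"dp": [0, 0, 0], "dr": [0, 0, 0], "fingers": 1},
    {"dp": [0, 0, 0], "dr": [0, 0, 0], "fingers": 1},
  ],
)

```text
time_s: 22.28
tool_pos: [0.59, -0.2335, 0.0514]
tool_rot: [179.9, -0.0, 109.2]
force: [-3.7, 1.7, 12.5]
grip_width: 0.0005
grasp_force: 6.5
```

step_arm(
  moves=[
    {"dp": [0, 0, -10], "dr": [0, 0, 0], "fingers": 1},
    {"dp": [0, 0, -20], "dr": [0, 0, 0], "fingers": 1},
    {"dp": [0, 0, -20], "dr": [0, 0, 0], "fingers": 1},
    {"dp": [0, 0, 0], "dr": [0, 0, 0], "fingers": 1},
    {"dp": [0, 0, 0], "dr": [0, 0, 0], "fingers": 1},
  ],
)

```text
time_s: 22.9
tool_pos: [0.5895, -0.2331, 0.0994]
tool_rot: [-180.0, -0.0, 109.3]
force: [0.1, -0.9, 0.5]
grip_width: 0.0005
grasp_force: 0.0
```

step_arm(
  moves=[
    {"dp": [-32, -19, 0], "dr": [0, 0, 0], "fingers": 1},
    {"dp": [-32, -19, 0], "dr": [0, 0, 0], "fingers": 1},
    {"dp": [-31, -18, 0], "dr": [0, 0, 0], "fingers": 1},
    {"dp": [0, 0, 0], "dr": [0, 0, 0], "fingers": 1},
    {"dp": [0, 0, 0], "dr": [0, 0, 0], "fingers": 1},
  ],
)

```text
time_s: 23.52
tool_pos: [0.568, -0.3405, 0.0986]
tool_rot: [-180.0, -0.1, 109.3]
force: [0.0, 1.1, 0.1]
grip_width: 0.0004
grasp_force: 0.0
```

```bash
python3 k.py
```

```text
[ 0.56847884 -0.33985889  0.09870533] [-1.79990410e+02 -1.00765354e-01  1.09336854e+02] [-0.37953101  0.34386355  0.53632189]
tool dp 0.09443139959505606 0.0557334416072428
tool dp -0.0006781779468518943 -3.6040607848803133e-06
```

The square key went fully down (12.5 N against its stop) and came back up. Now the long key.

step_arm(
  moves=[
    {"dp": [0, 0, 20], "dr": [0, 0, 0], "fingers": 1},
    {"dp": [0, 0, 15], "dr": [0, 0, 0], "fingers": 1},
    {"dp": [0, 0, 4], "dr": [0, 0, 0], "fingers": 1},
    {"dp": [0, 0, 1], "dr": [0, 0, 0], "fingers": 1},
    {"dp": [0, 0, 0], "dr": [0, 0, 0], "fingers": 1},
  ],
)

```text
time_s: 24.2
tool_pos: [0.5684, -0.3417, 0.0599]
tool_rot: [180.0, 0.0, 109.2]
force: [-0.7, -0.9, 1.4]
grip_width: 0.0004
grasp_force: 0.0
```

step_arm(
  moves=[
    {"dp": [0, 0, 2], "dr": [0, 0, 0], "fingers": 1},
    {"dp": [0, 0, 2], "dr": [0, 0, 0], "fingers": 1},
    {"dp": [0, 0, 2], "dr": [0, 0, 0], "fingers": 1},
    {"dp": [0, 0, 2], "dr": [0, 0, 0], "fingers": 1},
    {"dp": [0, 0, 0], "dr": [0, 0, 0], "fingers": 1},
  ],
)

```text
time_s: 24.82
tool_pos: [0.5685, -0.3418, 0.052]
tool_rot: [180.0, 0.0, 109.3]
force: [-0.2, 0.1, 5.2]
grip_width: 0.0001
grasp_force: 2.3
```

step_arm(
  moves=[
    {"dp": [0, 0, 1.5], "dr": [0, 0, 0], "fingers": 1},
    {"dp": [0, 0, 0.5], "dr": [0, 0, 0], "fingers": 1},
    {"dp": [0, 0, 0], "dr": [0, 0, 0], "fingers": 1},
    {"dp": [0, 0, 0], "dr": [0, 0, 0], "fingers": 1},
    {"dp": [0, 0, 0], "dr": [0, 0, 0], "fingers": 1},
  ],
)

```text
time_s: 25.45
tool_pos: [0.5685, -0.3419, 0.0514]
tool_rot: [179.9, 0.0, 109.2]
force: [-2.9, 2.1, 12.5]
grip_width: 0.0008
grasp_force: 6.1
```

step_arm(
  moves=[
    {"dp": [0, 0, -10], "dr": [0, 0, 0], "fingers": 1},
    {"dp": [0, 0, -30], "dr": [0, 0, 0], "fingers": 1},
    {"dp": [0, 0, -40], "dr": [0, 0, 0], "fingers": 1},
    {"dp": [0, 0, -40], "dr": [0, 0, 0], "fingers": 1},
    {"dp": [0, 0, 0], "dr": [0, 0, 0], "fingers": 1},
  ],
)

```text
time_s: 26.08
tool_pos: [0.5694, -0.3426, 0.1727]
tool_rot: [179.8, 0.2, 109.3]
force: [-0.7, 0.6, -0.2]
grip_width: 0.0008
grasp_force: 0.0
```

Run:
```python
from h import *
im=env.read_camera('top');cv2.imwrite('pics/top6.png',im[:,:,::-1])
```

```text
(no output)
```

View pics/top6.png

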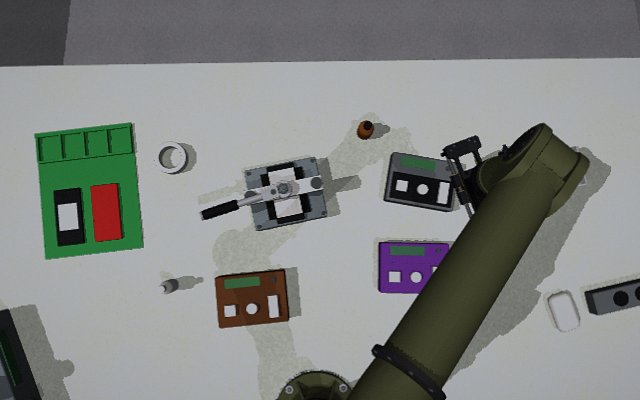

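The wrench is straight, running from (284,188) to (202,214), which is well turned from its start. The flask (366,129), tape (173,157) and dropper (170,286) have not moved, and the arm is clear of everything.

```bash
python3 -c "
from cell import env
print(env.sign_off())"
```

```text
the job is handed in; nothing more can be done
None
```

The job is handed in, and sign-off gave no verdict. By force readings and pictures, the wrench clicked and sprang straight with the bolt about 0.5 rad tighter, the square key and then the long key went fully down, and the flask, dropper and tape did not move.

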